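# Take the staple cassette out of the electric stapler

## Robot

A 7-joint arm with a two-finger parallel gripper is mounted at the origin on the work surface. World frame = base frame: x ahead of the robot, y to its left, z up, the work surface at z = 0. Lengths are in m, angles in rad, forces in N, time in s.
With the tool pointing down it reaches from about 0.425 to 0.925 m from the base axis. Payload 6.8 kg.
Tool frame: the origin (TCP) lies on the mounting face of the last link; the fingertips stand 173 mm ahead of it and the grasp point (between the pads) lies 155 mm ahead of it; z points along the fingers, y is the line along which they close (so a half turn about z gives the same grasp; the last joint's range is limited). The gripper opens to 85 mm and grips with 20 to 120 N. Pads are 22 mm wide; open, the fingers measure 114 mm over their backs; the gripper's body (76 mm by 85 mm) begins 54 mm behind the grasp point. The pads swing forward as they close: fully open they stand 13 mm farther back than shut.
Start: joints at [-1.26, 0.477, 0.022, 1.555, -0.011, 1.109, -0.083], TCP at [0.274, 0.617, 0.405] pointing down, gripper open.
Joint ranges: [-2.96, 2.96], [-0.34, 2.1], [-1.41, 1.46], [0.24, 2.44], [-1.37, 4.51], [0.17, 1.92], [-2.96, 2.96]. Speed limits (rad/s): [2.39, 2.39, 3.14, 3.14, 3.14, 3.14, 3.14].

## Interface

Orientations are given as a rotation vector (axis times angle).
In Python, from bench import r gives the robot as it stands.
- The arm moves only by the tool arm_command, never from a script. Its argument "plan" is a list of rows, each an object of numbers: "claw": the closure, from 0 (fully open) to 1 (shut); "tx", "ty", "tz": the shift along the tool's x, y, z in m; "ax", "ay", "az": the turn, a rotation vector about the tool's x, y, z in degrees. A call has exactly 10 rows; each row shifts and turns the commanded pose from where the row before left it, along the tool's axes as they then stand; what a row does not reach is not made up. A row lasts 1/12 s, in which the tool goes at most 41.7 mm and 7.16 degrees, less where a joint would pass 70% of its speed; a pose out of reach is approached as far as the arm can. A call is refused whole if a number of a shift passes 0.0417 or a number of a turn 7.16, either way. A call with a gripper value outside its range is refused whole. The fingers move at their own pace and stop on an object; "squeeze" is the grip in N (left out, the last holds). Time passes only in rows, so rows that do not move let the fingers close, or fill a call up. It gives the time, the measured TCP pose, the force, the opening and the grip force at its end, in the units of the state.
- r.get_obs(): the state, without advancing time (a new reading comes with each control period).
- r.grab_frame(name): name is "scene" or "top"; returns the picture (480x640x3 uint8, red, green, blue); there is no depth.
- r.camera_model(name): a dict with "fx", "fy", "cx", "cy" (pixels), "position" and "orientation" of the camera in the world. Camera axes: x right, y up, looking along -z (the intrinsics and any distortion apply to the point x, -y, -z); pixel columns grow to the right and rows downward; lengths in m; the calibration is good to about 2 mm. A picture is of the moment at which its call begins. camera_model takes no time and is no camera call.
- r.hand_in(): hands the job in; it is judged then, once.
Trained networks look in the newest picture that a camera, given by its name, has taken for a name from the list of things; names that differ only in an ending like _2 or _b are one class to them, and where a whole thing is asked for, a point or a joint stands for the part that bears it (a point fixed in the world has none). Each returns a list of dicts, best first, with "confidence" (0 to 1); they miss things now and then, are a little off and sometimes report something else, mostly with a low value. They report only what shows in the picture. A call takes as long as a camera call.
- r.boxes_of(target, camera): "location" ([x, y, z] in m, in the coordinates of the camera as it stood for that picture, good to about 4 mm: the middle of the surface that is visible of it).
- r.tip_of(target, camera): "location" ([x, y, z] in m, in the coordinates of the camera as it stood for that picture, good to about 4 mm: a listed point, or the origin of a listed thing).
The state is a dict: "clock": time; "joints": joint angles; "qvel": joint speeds; "tau": joint torques, N m; "tcp_pos": TCP position; "orientation": TCP orientation; "contact_force": force on the tool from outside, world axes, zero at the start; "moment": the same for the moment, N m; "grip_width": finger opening in m; "gripper_force": force on a finger pad.
Only numpy, scipy, OpenCV 4.12 (cv2) and the standard library are available. Lean on these libraries where they do the work, as an engineer would, in place of code of your own. Each camera call takes 0.05 s, during which the arm holds its last target. There are 200 camera calls.

## Task

The electric stapler on the supply desk needs a new staple cassette. First turn its force dial back so that the pointer stands on the zero mark (the long bar at the start of the scale); then pinch the two side catches of the staple cassette together, draw it straight up out of its well and finish while still holding it by the pinched catches, level and still, with its underside a few centimetres above the top of the stapler. Leave the jars and the carton where they stand.

Things in the scene. Friction and masses are not known exactly. Their poses are not given: they have to be found in the camera images.
- stapler: electric desk stapler, fixed to the desk: light grey housing on a dark base, 270 mm long (its x), 112 wide (its y), 84 high to its flat top. Origin: centre of its underside, z up; its paper throat is at its -x end. A black staple cassette stands in a well in the top, 65 mm to -x of the origin; a black force dial is on the top, 72 mm to +x of the origin
- dial (a joint): turn of the force dial from its zero mark, rad: 0 = pointer on the zero mark, grows clockwise seen from above (scale ends at 4.71); it starts somewhere between 0.7 and 1.5. Smooth light friction (0.04 N m), no clicks, stays where left; it can go past zero, to a stop at -0.4. At 0 the pointer points 135 deg anticlockwise from the stapler's +x (seen from above)
- dial_grip (a point): point on the dial's vertical axis at the height to grip, 117 mm above the desk. Dial: black skirt 44 mm across, its top 95 mm above the desk, on a dark disc 78 mm across (top 86 mm); on it a bar grip 34 mm long (19 behind the axis, 15 ahead), 12 thick, top 122 mm above the desk. The point's x axis lies along the bar to the pointer end, a lower nose; only that half has a white line on top
- zero_mark (a point): centre of the zero mark, the long wide white bar (14 mm by 4 mm) on the disc around the dial; the nine other marks are shorter and thinner
- cassette_grip (a point): midpoint between the two catches of the loose staple cassette, at the height to pinch: 70 mm above its underside, 18 mm below its top; seated, 110 mm above the desk. Cassette: black, 84 mm long (x), 44 wide (y), 88 high, 0.2 to 0.45 kg; axes as the stapler's. Seated, its lower 44 mm are in the well with just under 2 mm of play each way. Mid-way along each long side a ribbed finger tab stands proud
- catch_left (a joint): how far the catch on the cassette's +y side is pushed in, m: 0 out, 0.006 fully in. Its tab is 26 mm long (x), 52 to 84 mm above the cassette's underside. Spring: 3 N to start, 6.6 N fully in. Tabs outside to outside: 59 mm out, 47 mm fully in. Its hook holds the cassette in the well until it is in by 3.5 mm (up to 5.3 mm if the cassette stands to one side): push both fully in
- catch_right (a joint): the same for the catch on the cassette's -y side
- pencil_jar_mid (a point): middle of a loose white jar, 80 mm across and 130 high, with pencils up to 195 mm; 65 mm above its underside; to be left alone
- marker_jar_mid (a point): the same for a like jar with markers up to 170 mm; to be left alone
- carton_mid (a point): centre of a loose cardboard carton of staples, 110 x 70 x 45 mm; to be left alone

How it is judged:
On the way, in this order (a step that is already met when the one before it is completed fails the run):
1. the dial's pointer stands on the zero mark (within 0.15 rad) while the cassette is still seated (value of joint dial between -0.15 and 0.15 rad and height (world z) of cassette_grip below 0.115 m), for 0.2 s.
2. both catches are pinched in by the fingers, by at least 4 mm each (value of joint each of catch_left, catch_right above 0.004 m and height (world z) of cassette_grip below 0.125 m and contact force between the fingers and catch_left above 2 N and contact force between the fingers and catch_right above 2 N), for 0.1 s.
At the end, for the whole second after the job is handed in: Held in the fingers by both catches (each in by 4 mm or more, over 2 N each), tilt under 0.3 rad, under 0.03 m/s, grip point over 168 mm above the desk (underside 14 mm above the stapler's top), touching no stapler, jar or carton; dial within 0.15 rad of zero (height (world z) of cassette_grip above 0.168 m and angle between cassette_grip's own z axis and vertical below 0.3 rad and value of joint each of catch_left, catch_right above 0.004 m and contact force between the fingers and catch_left above 2 N and contact force between the fingers and catch_right above 2 N and contact force between cassette and stapler below 0.3 N and contact force between cassette and pencil_jar below 0.3 N and contact force between cassette and marker_jar below 0.3 N and contact force between cassette and staple_carton below 0.3 N and linear speed of cassette below 0.03 m/s and value of joint dial between -0.15 and 0.15 rad); the arm keeps its last pose, push and grip.
It fails at once if a jar or the carton is pushed by more than 3 cm (distance of any of pencil_jar_mid, marker_jar_mid, carton_mid from where it was at the start of the episode above 0.03 m).
It also fails if it takes over 48 s, if anything falls off the work surface, if the arm or the gripper's body presses on something with over 40 N, if the wrist force passes 120 N, or if a joint passes its speed limit or range.

## Working session

There is one attempt and no reset: what is moved stays moved. The work goes in short steps, Python scripts to look and compute and a tool call to move; the robot and the scene stay as the last step left them, time stands still between calls to the robot, and variables do not carry over. Pictures are saved under pics/ and viewed, at most 10 in all, crops included, and the job is handed in when it is done.

Besides the shell and the picture viewer there is one more tool, called after ">>>" as name(argument=value, ...), one argument or row to a line, values as JSON. arm_command: Moves the arm, as the interface text tells. Its arguments: {"type":"object","properties":{"plan":{"type":"array","items":{"type":"object","properties":{"claw":{"type":"number"},"tx":{"type":"number"},"ty":{"type":"number"},"tz":{"type":"number"},"ax":{"type":"number"},"ay":{"type":"number"},"az":{"type":"number"}}}},"squeeze":{"type":"number"}},"required":["plan"]}

```bash
mkdir -p pics; cat > h.py <<'E'
import numpy as np, cv2
from scipy.spatial.transform import Rotation as R
from bench import r
def cam(n):
    m=r.camera_model(n); o=np.array(m["orientation"],float)
    Rm=R.from_rotvec(o).as_matrix() if o.size==3 else (o.reshape(3,3) if o.size==9 else None)
    return m,Rm,np.array(m["position"])
def toW(n,p):
    m,Rm,t=cam(n); return Rm@np.array(p)+t
def ray(n,u,v,z):
    m,Rm,t=cam(n); d=Rm@np.array([(u-m["cx"])/m["fx"],-(v-m["cy"])/m["fy"],-1]); return t+d*(z-t[2])/d[2]
def proj(n,P):
    m,Rm,t=cam(n); c=Rm.T@(np.array(P)-t); return m["cx"]+m["fx"]*c[0]/-c[2], m["cy"]+m["fy"]*c[1]/c[2]
def save(n,f):
    im=r.grab_frame(n); cv2.imwrite(f"pics/{f}.png",im[:,:,::-1]); return im
E
python3 - <<'E'
from h import *
for n in("scene","top"):
    print(r.camera_model(n)); save(n,n+"0")
    for t in("stapler","dial_grip","zero_mark","cassette_grip","pencil_jar_mid","marker_jar_mid","carton_mid"):
        print(n,t,[(toW(n,d["location"]).round(3).tolist(),round(d["confidence"],2)) for d in r.tip_of(t,n)[:2]])
print(r.get_obs())
E
```

```text
{'fx': 553.4144011663352, 'fy': 553.4144011663352, 'cx': 312.4969021342255, 'cy': 233.10949150905813, 'position': array([ 1.00836777, -0.6693442 ,  0.90709571]), 'orientation': array([0.78828065, 0.21906184, 0.56349762])}
scene stapler [([0.552, -0.141, 0.004], 0.62)]
scene dial_grip [([0.624, -0.127, 0.125], 0.78)]
scene zero_mark [([0.594, -0.108, 0.087], 0.67)]
scene cassette_grip [([0.493, -0.156, 0.109], 0.76)]
scene pencil_jar_mid [([0.541, 0.085, 0.064], 0.93)]
scene marker_jar_mid [([0.664, -0.331, 0.064], 0.58), ([0.595, -0.106, 0.088], 0.34)]
scene carton_mid [([0.428, 0.034, 0.025], 0.89)]
{'fx': 509.0031292978752, 'fy': 509.0031292978752, 'cx': 313.96753397754236, 'cy': 239.63736463184094, 'position': array([0.37482618, 0.06157607, 1.18546408]), 'orientation': array([ 0.11729868, -0.13655447, -1.56778404])}
top stapler [([0.554, -0.142, -0.001], 0.84)]
top dial_grip [([0.621, -0.128, 0.118], 0.61)]
top zero_mark [([0.6, -0.109, 0.087], 0.84), ([0.494, -0.158, 0.106], 0.66)]
top cassette_grip [([0.492, -0.156, 0.109], 0.96), ([0.43, 0.037, 0.021], 0.55)]
top pencil_jar_mid
[... 158 characters left out ...]
ray([-1.2601221 ,  0.47698551,  0.02236989,  1.55539956, -0.01152874,
        1.10929446, -0.0831295 ]), 'qvel': array([ 3.92808853e-04, -8.09686134e-04, -1.18388205e-03, -7.12795962e-04,
       -7.63652629e-04, -5.39346943e-04,  3.27439781e-05]), 'tau': array([-8.07237084e-04, -5.96256244e+01,  1.60555892e+00, -2.81542754e+01,
        1.24573652e-02,  1.31244189e-03,  2.48034860e-05]), 'tcp_pos': array([0.27446503, 0.61669218, 0.40471722]), 'orientation': array([-6.53059200e-01, -3.07291684e+00, -7.50698488e-05]), 'contact_force': array([-1.24015759,  0.73745406, -0.44031187]), 'moment': array([-0.00474384, -0.01655081,  0.02966917]), 'gripper_force': 0.0, 'grip_width': 0.08527679945387892}
```

```bash
python3 - <<'E'
import cv2
a=cv2.imread("pics/top0.png"); b=cv2.imread("pics/scene0.png")
from h import proj
for n,im in(("top",a),("scene",b)):
    u,v=map(int,proj(n,(0.56,-0.14,0.1))); print(n,u,v)
    w=95; c=im[max(v-w,0):v+w,max(u-w,0):u+w]; print(max(u-w,0),max(v-w,0))
    if n=="top": A=cv2.resize(c,(400,400*c.shape[0]//c.shape[1]),interpolation=2)
    else:
        B=cv2.resize(c,(400,400),interpolation=2)
cv2.imwrite("pics/c1.png",cv2.hconcat([A[:400],B]))
E
```

```text
top 400 235
305 140
scene 262 287
167 192
```

View pics/c1.png

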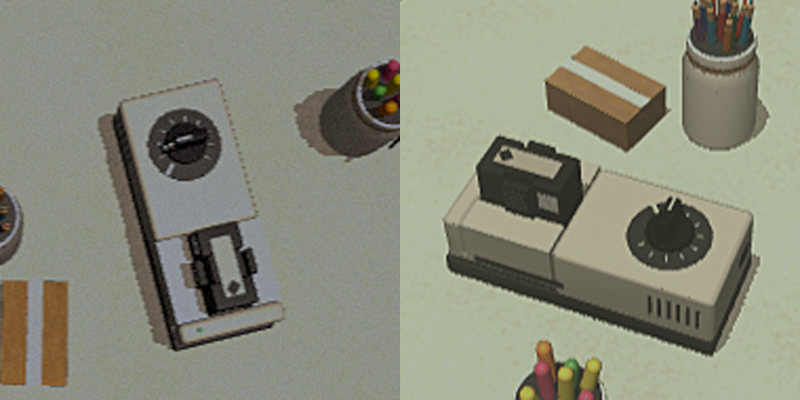

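View pics/scene0.png

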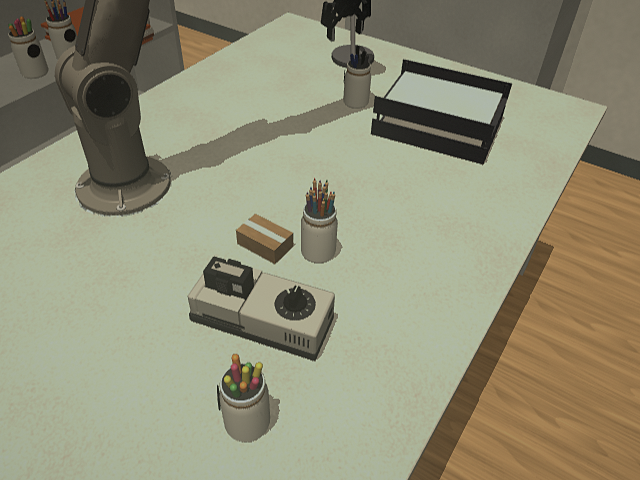

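The top crop shows the dial at about pixel (392,206), with the zero mark below and left of it and the cassette at about (413,270). The scene view shows a jar on either side of the stapler and the carton behind it. Next I'll zoom in on the dial and fit the yaw.

```bash
python3 - <<'E'
import cv2
from h import *
ims=[]
for n in("top","scene"):
    im=np.mean([r.grab_frame(n) for _ in range(3)],axis=0).astype(np.uint8)[:,:,::-1]
    u,v=proj(n,(0.622,-0.128,0.1)); M=np.float32([[10,0,200-10*u],[0,10,200-10*v]])
    c=cv2.warpAffine(im,M,(400,400),flags=cv2.INTER_CUBIC); ims.append(cv2.convertScaleAbs(c,alpha=1.5)); print(n,u,v)
cv2.imwrite("pics/c2.png",cv2.hconcat(ims))
E
```

```text
top 394.41018841060406 207.98619592214882
scene 292.80820832925946 298.2098920866338
```

View pics/c2.png

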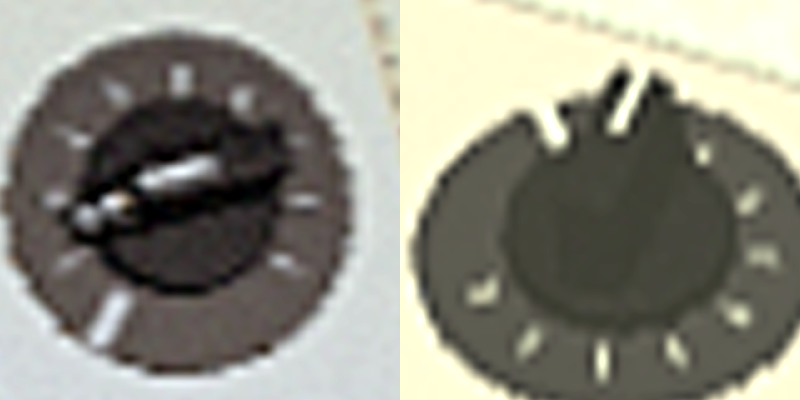

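The zoom shows the zero mark at crop (111,320) in the top view and the white line from about (213,165) to the nose near (85,216). In the scene view the line runs (618,130) to (643,78).

```bash
python3 - <<'E'
from h import *
T=lambda x,y,z: ray("top",394.41+(x-199.5)/10,207.99+(y-199.5)/10,z)
S=lambda x,y,z: ray("scene",292.81+(x-599.5)/10,298.21+(y-199.5)/10,z)
ang=lambda a,b:np.degrees(np.arctan2(*(b-a)[1::-1]))
c=T(180,202,.086); print("disc",c,"zero",T(111,320,.086),ang(c,T(111,320,.086)))
print("axis in crop at .122",[ (np.array(proj("top",(c[0],c[1],.122)))-[394.41,207.99])*10+199.5])
a,b=T(213,165,.122),T(145,185,.122);print("line top",a,b,ang(a,b)); b=T(85,216,.113);print(b,ang(c,b))
a,b=S(618,130,.122),S(643,78,.122);print("line scene",a,b,ang(a,b))
c2=S(615,248,.086);print("disc scene",c2, ang(c2,S(551,130,.086)))
# yaw/positions
for n in("top","scene"):
  print(n,[toW(n,r.tip_of(t,n)[0]["location"]).round(4) for t in("cassette_grip","dial_grip")])
  for t in ("stapler","cassette_grip"): print(t,[toW(n,d["location"]).round(4) for d in r.boxes_of(t,n)[:1]])
# housing top edges by thresholding in top
im=r.grab_frame("top").astype(int); 
g=cv2.cvtColor(im.astype(np.uint8),cv2.COLOR_RGB2HSV)
m=((g[:,:,2]>150)&(g[:,:,1]<22)).astype(np.uint8); m[:, :340]=0; m[:,445:]=0; m[:160]=0; m[320:]=0
cs,_=cv2.findContours(m,0,1); k=max(cs,key=cv2.contourArea)
P=np.array([ray("top",*p[0],.084)[:2] for p in k],np.float32); rc=cv2.minAreaRect(P); print(rc)
E
```

```text
disc [ 0.62460797 -0.12610053  0.086     ] zero [ 0.59794424 -0.11013742  0.086     ] 149.0917884011291
axis in crop at .122 [array([207.5752103 , 164.78245361])]
line top [ 0.62456146 -0.12726547  0.122     ] [ 0.62015151 -0.11253672  0.122     ] 106.66825160449086
[ 0.61535855 -0.10085481  0.113     ] 110.12162177763378
line scene [ 0.62583187 -0.12731696  0.122     ] [ 0.62242063 -0.11434266  0.122     ] 104.73095825125354
disc scene [ 0.62451932 -0.12659937  0.086     ] 147.99737077957687
top [array([ 0.4941, -0.1592,  0.1089]), array([ 0.6226, -0.1286,  0.1176])]
stapler [array([ 0.5661, -0.1251,  0.0843])]
cassette_grip [array([ 0.4887, -0.1518,  0.1263])]Traceback (most recent call last):
  File "<stdin>", line 12, in <module>
IndexError: list index out of range
```

>>> arm_command(
  plan=[
    {"tx": -0.031,"ty": -0.027,"claw": 0},
    {"tx": -0.031,"ty": -0.027},
    {"tx": -0.031,"ty": -0.027},
    {"tx": -0.031,"ty": -0.027},
    {"tx": -0.031,"ty": -0.027},
    {"tx": -0.031,"ty": -0.027},
    {"tx": -0.031,"ty": -0.027},
    {"tx": -0.031,"ty": -0.027},
    {"tx": -0.031,"ty": -0.027},
    {"tx": -0.031,"ty": -0.027},
  ],
  squeeze=30,
)

```text
invalid input at $.plan[0]: expected keys claw, tx, ty, tz, ax, ay, az
```

>>> arm_command(
  plan=[
    {"tx": -0.031,"ty": -0.027},
    {"tx": -0.031,"ty": -0.027},
    {"tx": -0.031,"ty": -0.027},
    {"tx": -0.031,"ty": -0.027},
    {"tx": -0.031,"ty": -0.027},
    {"tx": -0.031,"ty": -0.027},
    {"tx": -0.031,"ty": -0.027},
    {"tx": -0.031,"ty": -0.027},
    {"tx": -0.031,"ty": -0.027},
    {"tx": -0.031,"ty": -0.027},
  ],
)

```text
invalid input at $.plan[0]: expected keys claw, tx, ty, tz, ax, ay, az
```

>>> arm_command(
  plan=[
    {"az": 7},
    {"az": 7},
    {"az": 7},
    {"az": 7},
    {"az": 7},
    {"az": 7},
    {"az": 7},
    {"az": 1},
    {},
    {},
  ],
)

```text
invalid input at $.plan[0]: expected keys claw, tx, ty, tz, ax, ay, az
```

```bash
cat >> h.py <<'E'
def delta(xyz,yang):
    "tool-frame shift (orientation as it stands) and az deg so tool y points at yang deg, pointing down"
    o=r.get_obs(); q=R.from_rotvec(o["orientation"]); M=q.as_matrix()
    a=np.radians(yang); y=np.array([np.cos(a),np.sin(a),0]); z=np.array([0,0,-1.]); T=np.c_[np.cross(y,z),y,z]
    print("t",o["clock"],"tcp",o["tcp_pos"].round(4),"yang",np.degrees(np.arctan2(M[1,1],M[0,1])).round(2))
    print("shift mm",(1e3*M.T@(np.array(xyz)-o["tcp_pos"])).round(1),"turn",np.degrees(R.from_matrix(M.T@T).as_rotvec()).round(2),"j7",o["joints"][6].round(2),"w",o["grip_width"].round(4),"F",o["contact_force"].round(1))
E
python3 - <<'E'
from h import *
delta((.6245,-.1265,.272),16)
E
```

```text
t 1.4 tcp [0.2745 0.6167 0.4047] yang 66.01Traceback (most recent call last):
  File "<stdin>", line 2, in <module>
  File "h.py", line 21, in delta
    print("shift mm",(1e3*M.T@(np.array(xyz)-o["tcp_pos"])).round(1),"turn",np.degrees(R.from_matrix(M.T@T).as_rotvec()).round(2),"j7",o["joints"][6].round(2),"w",o["grip_width"].round(4),"F",o["contact_force"].round(1))
                                                                                                                                                                   ^^^^^^^^^^^^^^^^^^^^^
AttributeError: 'float' object has no attribute 'round'
```

All keys are required.

>>> arm_command(
  plan=[
    {"claw": 0,"tx": -0.031,"ty": -0.027,"tz": 0,"ax": 0,"ay": 0,"az": 0},
    {"claw": 0,"tx": -0.031,"ty": -0.027,"tz": 0,"ax": 0,"ay": 0,"az": 0},
    {"claw": 0,"tx": -0.031,"ty": -0.027,"tz": 0,"ax": 0,"ay": 0,"az": 0},
    {"claw": 0,"tx": -0.031,"ty": -0.027,"tz": 0,"ax": 0,"ay": 0,"az": 0},
    {"claw": 0,"tx": -0.031,"ty": -0.027,"tz": 0,"ax": 0,"ay": 0,"az": 0},
    {"claw": 0,"tx": -0.031,"ty": -0.027,"tz": 0,"ax": 0,"ay": 0,"az": 0},
    {"claw": 0,"tx": -0.031,"ty": -0.027,"tz": 0,"ax": 0,"ay": 0,"az": 0},
    {"claw": 0,"tx": -0.031,"ty": -0.027,"tz": 0,"ax": 0,"ay": 0,"az": 0},
    {"claw": 0,"tx": -0.031,"ty": -0.027,"tz": 0,"ax": 0,"ay": 0,"az": 0},
    {"claw": 0,"tx": -0.031,"ty": -0.027,"tz": 0,"ax": 0,"ay": 0,"az": 0},
  ],
  squeeze=30,
)

```text
clock: 2.23
tcp_pos: [0.4484, 0.242, 0.4051]
orientation: [0.653, 3.073, 0.001]
contact_force: [-0.2, 0.2, -0.9]
grip_width: 0.0858
gripper_force: 0.0
```

>>> arm_command(
  plan=[
    {"claw": 0,"tx": -0.031,"ty": -0.027,"tz": 0,"ax": 0,"ay": 0,"az": 0},
    {"claw": 0,"tx": -0.031,"ty": -0.027,"tz": 0,"ax": 0,"ay": 0,"az": 0},
    {"claw": 0,"tx": -0.031,"ty": -0.027,"tz": 0,"ax": 0,"ay": 0,"az": 0},
    {"claw": 0,"tx": -0.031,"ty": -0.027,"tz": 0,"ax": 0,"ay": 0,"az": 0},
    {"claw": 0,"tx": -0.031,"ty": -0.027,"tz": 0,"ax": 0,"ay": 0,"az": 0},
    {"claw": 0,"tx": -0.031,"ty": -0.027,"tz": 0,"ax": 0,"ay": 0,"az": 0},
    {"claw": 0,"tx": -0.031,"ty": -0.027,"tz": 0,"ax": 0,"ay": 0,"az": 0},
    {"claw": 0,"tx": -0.031,"ty": -0.027,"tz": 0,"ax": 0,"ay": 0,"az": 0},
    {"claw": 0,"tx": -0.031,"ty": -0.027,"tz": 0,"ax": 0,"ay": 0,"az": 0},
    {"claw": 0,"tx": -0.031,"ty": -0.027,"tz": 0,"ax": 0,"ay": 0,"az": 0},
  ],
)

```text
clock: 3.07
tcp_pos: [0.6219, -0.1307, 0.4049]
orientation: [0.653, 3.073, 0.0]
contact_force: [1.1, 0.8, 0.4]
grip_width: 0.0856
gripper_force: 0.0
```

>>> arm_command(
  plan=[
    {"claw": 0,"tx": 0,"ty": 0,"tz": 0,"ax": 0,"ay": 0,"az": 7},
    {"claw": 0,"tx": 0,"ty": 0,"tz": 0,"ax": 0,"ay": 0,"az": 7},
    {"claw": 0,"tx": 0,"ty": 0,"tz": 0,"ax": 0,"ay": 0,"az": 7},
    {"claw": 0,"tx": 0,"ty": 0,"tz": 0,"ax": 0,"ay": 0,"az": 7},
    {"claw": 0,"tx": 0,"ty": 0,"tz": 0,"ax": 0,"ay": 0,"az": 7},
    {"claw": 0,"tx": 0,"ty": 0,"tz": 0,"ax": 0,"ay": 0,"az": 7},
    {"claw": 0,"tx": 0,"ty": 0,"tz": 0,"ax": 0,"ay": 0,"az": 7},
    {"claw": 0,"tx": 0,"ty": 0,"tz": 0,"ax": 0,"ay": 0,"az": 1},
    {"claw": 0,"tx": 0,"ty": 0,"tz": 0,"ax": 0,"ay": 0,"az": 0},
    {"claw": 0,"tx": 0,"ty": 0,"tz": 0,"ax": 0,"ay": 0,"az": 0},
  ],
)

```text
clock: 3.9
tcp_pos: [0.6213, -0.1287, 0.4047]
orientation: [-1.886, -2.512, 0.0]
contact_force: [-0.3, 0.8, 0.6]
grip_width: 0.0856
gripper_force: 0.0
```

```bash
sed -i 's/o\["grip_width"\].round(4)/round(o["grip_width"],4)/' h.py
python3 - <<'E'
from h import *
delta((.6245,-.1265,.272),16)
E
```

```text
t 3.9 tcp [ 0.6213 -0.1287  0.4047] yang 16.21
shift mm [  1.2   3.7 132.7] turn [-0.   -0.    0.21] j7 0.63 w 0.0856 F [-0.3  0.8  0.6]
```

>>> arm_command(
  plan=[
    {"claw": 0,"tx": 0.001,"ty": 0.004,"tz": 0.02,"ax": 0,"ay": 0,"az": 0},
    {"claw": 0,"tx": 0,"ty": 0,"tz": 0.03,"ax": 0,"ay": 0,"az": 0},
    {"claw": 0,"tx": 0,"ty": 0,"tz": 0.03,"ax": 0,"ay": 0,"az": 0},
    {"claw": 0,"tx": 0,"ty": 0,"tz": 0.02,"ax": 0,"ay": 0,"az": 0},
    {"claw": 0,"tx": 0,"ty": 0,"tz": 0.014,"ax": 0,"ay": 0,"az": 0},
    {"claw": 0,"tx": 0,"ty": 0,"tz": 0.01,"ax": 0,"ay": 0,"az": 0},
    {"claw": 0,"tx": 0,"ty": 0,"tz": 0.007,"ax": 0,"ay": 0,"az": 0},
    {"claw": 0,"tx": 0,"ty": 0,"tz": 0,"ax": 0,"ay": 0,"az": 0},
    {"claw": 0,"tx": 0,"ty": 0,"tz": 0,"ax": 0,"ay": 0,"az": 0},
    {"claw": 0.4,"tx": 0,"ty": 0,"tz": 0,"ax": 0,"ay": 0,"az": 0},
  ],
)

```text
clock: 4.73
tcp_pos: [0.6254, -0.127, 0.275]
orientation: [1.889, 2.508, 0.002]
contact_force: [0.2, 0.5, 0.7]
grip_width: 0.0755
gripper_force: 0.0
```

```bash
python3 - <<'E'
from h import *
delta((.6245,-.1265,.272),16)
E
```

```text
t 4.7333 tcp [ 0.6254 -0.127   0.275 ] yang 16.01
shift mm [ 0.7 -0.8  3. ] turn [0.12 0.04 0.01] j7 0.7 w 0.0755 F [0.2 0.5 0.7]
```

>>> arm_command(
  plan=[
    {"claw": 1,"tx": 0.001,"ty": -0.001,"tz": 0.002,"ax": 0,"ay": 0,"az": 0},
    {"claw": 1,"tx": 0,"ty": 0,"tz": 0,"ax": 0,"ay": 0,"az": 0},
    {"claw": 1,"tx": 0,"ty": 0,"tz": 0,"ax": 0,"ay": 0,"az": 0},
    {"claw": 1,"tx": 0,"ty": 0,"tz": 0,"ax": 0,"ay": 0,"az": 0},
    {"claw": 1,"tx": 0,"ty": 0,"tz": 0,"ax": 0,"ay": 0,"az": 0},
    {"claw": 1,"tx": 0,"ty": 0,"tz": 0,"ax": 0,"ay": 0,"az": 0},
    {"claw": 1,"tx": 0,"ty": 0,"tz": 0,"ax": 0,"ay": 0,"az": 0},
    {"claw": 1,"tx": 0,"ty": 0,"tz": 0,"ax": 0,"ay": 0,"az": 0},
    {"claw": 1,"tx": 0,"ty": 0,"tz": 0,"ax": 0,"ay": 0,"az": 0},
    {"claw": 1,"tx": 0,"ty": 0,"tz": 0,"ax": 0,"ay": 0,"az": 0},
  ],
)

```text
clock: 5.57
tcp_pos: [0.6246, -0.1256, 0.2722]
orientation: [1.889, 2.508, 0.003]
contact_force: [5.5, 2.0, 0.6]
grip_width: 0.0114
gripper_force: 35.3
```

>>> arm_command(
  plan=[
    {"claw": 1,"tx": 0,"ty": 0,"tz": 0,"ax": 0,"ay": 0,"az": -5},
    {"claw": 1,"tx": 0,"ty": 0,"tz": 0,"ax": 0,"ay": 0,"az": -6},
    {"claw": 1,"tx": 0,"ty": 0,"tz": 0,"ax": 0,"ay": 0,"az": -6},
    {"claw": 1,"tx": 0,"ty": 0,"tz": 0,"ax": 0,"ay": 0,"az": -6},
    {"claw": 1,"tx": 0,"ty": 0,"tz": 0,"ax": 0,"ay": 0,"az": -6},
    {"claw": 1,"tx": 0,"ty": 0,"tz": 0,"ax": 0,"ay": 0,"az": -6},
    {"claw": 1,"tx": 0,"ty": 0,"tz": 0,"ax": 0,"ay": 0,"az": -5},
    {"claw": 1,"tx": 0,"ty": 0,"tz": 0,"ax": 0,"ay": 0,"az": -2.5},
    {"claw": 1,"tx": 0,"ty": 0,"tz": 0,"ax": 0,"ay": 0,"az": 0},
    {"claw": 1,"tx": 0,"ty": 0,"tz": 0,"ax": 0,"ay": 0,"az": 0},
  ],
)

```text
clock: 6.4
tcp_pos: [0.6244, -0.1258, 0.2722]
orientation: [0.851, 3.022, 0.001]
contact_force: [4.9, 1.2, 0.1]
grip_width: 0.0115
gripper_force: 35.4
```

```bash
python3 - <<'E'
from h import *
delta((.6245,-.1265,.272),58.5)
print(r.get_obs()["moment"])
E
```

```text
t 6.4 tcp [ 0.6244 -0.1258  0.2722] yang 58.55
shift mm [-0.4 -0.6  0.2] turn [0.08 0.11 0.05] j7 1.31 w 0.0115 F [4.9 1.2 0.1]
[ 0.26882686 -0.94415414  0.02846204]
```

>>> arm_command(
  plan=[
    {"claw": 0,"tx": 0,"ty": 0,"tz": 0,"ax": 0,"ay": 0,"az": 0},
    {"claw": 0,"tx": 0,"ty": 0,"tz": 0,"ax": 0,"ay": 0,"az": 0},
    {"claw": 0,"tx": 0,"ty": 0,"tz": 0,"ax": 0,"ay": 0,"az": 0},
    {"claw": 0,"tx": 0,"ty": 0,"tz": 0,"ax": 0,"ay": 0,"az": 0},
    {"claw": 0,"tx": 0,"ty": 0,"tz": -0.01,"ax": 0,"ay": 0,"az": 0},
    {"claw": 0,"tx": 0,"ty": 0,"tz": -0.02,"ax": 0,"ay": 0,"az": 0},
    {"claw": 0,"tx": 0,"ty": 0,"tz": -0.03,"ax": 0,"ay": 0,"az": 0},
    {"claw": 0,"tx": 0,"ty": 0,"tz": -0.03,"ax": 0,"ay": 0,"az": 0},
    {"claw": 0,"tx": 0.005,"ty": -0.005,"tz": -0.01,"ax": 0,"ay": 0,"az": 0},
    {"claw": 0,"tx": 0.01,"ty": -0.01,"tz": 0,"ax": 0,"ay": 0,"az": 0},
  ],
)

```text
clock: 7.23
tcp_pos: [0.6046, -0.1309, 0.3759]
orientation: [0.849, 3.017, 0.002]
contact_force: [0.4, 0.3, -0.7]
grip_width: 0.0852
gripper_force: 0.0
```

>>> arm_command(
  plan=[
    {"claw": 0,"tx": 0.02,"ty": -0.02,"tz": 0,"ax": 0,"ay": 0,"az": 0},
    {"claw": 0,"tx": 0.022,"ty": -0.022,"tz": 0,"ax": 0,"ay": 0,"az": 0},
    {"claw": 0,"tx": 0.02,"ty": -0.02,"tz": 0,"ax": 0,"ay": 0,"az": 0},
    {"claw": 0,"tx": 0.019,"ty": -0.019,"tz": 0,"ax": 0,"ay": 0,"az": -7},
    {"claw": 0,"tx": 0,"ty": 0,"tz": 0,"ax": 0,"ay": 0,"az": -7},
    {"claw": 0,"tx": 0,"ty": 0,"tz": 0,"ax": 0,"ay": 0,"az": -7},
    {"claw": 0,"tx": 0,"ty": 0,"tz": 0,"ax": 0,"ay": 0,"az": -7},
    {"claw": 0,"tx": 0,"ty": 0,"tz": 0,"ax": 0,"ay": 0,"az": -7},
    {"claw": 0,"tx": 0,"ty": 0,"tz": 0,"ax": 0,"ay": 0,"az": -7},
    {"claw": 0,"tx": 0,"ty": 0,"tz": 0,"ax": 0,"ay": 0,"az": -3},
  ],
)

```text
clock: 8.07
tcp_pos: [0.4911, -0.158, 0.3721]
orientation: [-0.378, 3.119, -0.0]
contact_force: [-0.5, 0.2, 0.2]
grip_width: 0.0854
gripper_force: 0.0
```

```bash
python3 - <<'E'
from h import *
delta((.492,-.158,.265),103.5)
ims=[]
for n in("top","scene"):
    im=np.mean([r.grab_frame(n) for _ in range(2)],axis=0).astype(np.uint8)[:,:,::-1]
    u,v=proj(n,(0.57,-0.14,0.1)); M=np.float32([[4,0,200-4*u],[0,4,250-4*v]]); print(u,v)
    ims.append(cv2.convertScaleAbs(cv2.warpAffine(im,M,(400,500),flags=cv2.INTER_CUBIC),alpha=1.4))
    for t in("zero_mark","dial_grip"): print(n,t,[(toW(n,d["location"]).round(4).tolist(),round(d["confidence"],2)) for d in r.tip_of(t,n)[:1]])
cv2.imwrite("pics/c3.png",cv2.hconcat(ims))
E
```

```text
t 8.0667 tcp [ 0.4911 -0.158   0.3721] yang 103.84
shift mm [ -0.8  -0.2 107.1] turn [-0.    0.    0.34] j7 2.07 w 0.0854 F [-0.5  0.2  0.2]
400.5764784297858 231.3906235614729
top zero_mark [([0.5989, -0.1078, 0.0876], 0.65)]
top dial_grip [([0.625, -0.1289, 0.1184], 0.78)]
266.7688897319041 290.1586528683642
scene zero_mark [([0.5935, -0.1053, 0.0879], 0.71)]
scene dial_grip [([0.6277, -0.1291, 0.1227], 0.58)]
```

View pics/c3.png

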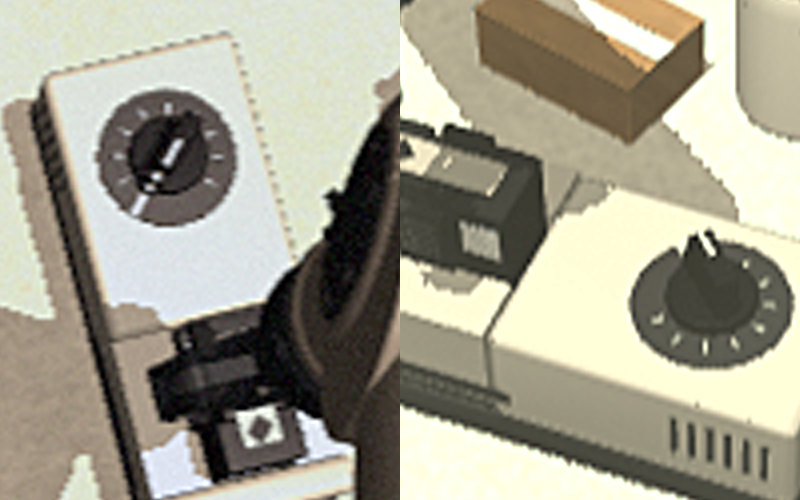

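The pointer lines up with the zero mark. Next I'll descend onto the cassette.

>>> arm_command(
  plan=[
    {"claw": 0,"tx": -0.001,"ty": 0,"tz": 0.02,"ax": 0,"ay": 0,"az": 0.3},
    {"claw": 0,"tx": 0,"ty": 0,"tz": 0.025,"ax": 0,"ay": 0,"az": 0},
    {"claw": 0,"tx": 0,"ty": 0,"tz": 0.025,"ax": 0,"ay": 0,"az": 0},
    {"claw": 0,"tx": 0,"ty": 0,"tz": 0.015,"ax": 0,"ay": 0,"az": 0},
    {"claw": 0,"tx": 0,"ty": 0,"tz": 0.01,"ax": 0,"ay": 0,"az": 0},
    {"claw": 0,"tx": 0,"ty": 0,"tz": 0.008,"ax": 0,"ay": 0,"az": 0},
    {"claw": 0,"tx": 0,"ty": 0,"tz": 0.005,"ax": 0,"ay": 0,"az": 0},
    {"claw": 0,"tx": 0,"ty": 0,"tz": 0,"ax": 0,"ay": 0,"az": 0},
    {"claw": 0,"tx": 0,"ty": 0,"tz": 0,"ax": 0,"ay": 0,"az": 0},
    {"claw": 0,"tx": 0,"ty": 0,"tz": 0,"ax": 0,"ay": 0,"az": 0},
  ],
)

```text
clock: 9.3
tcp_pos: [0.493, -0.1577, 0.2645]
orientation: [-0.361, 3.119, -0.001]
contact_force: [0.3, -0.0, 0.3]
grip_width: 0.0855
gripper_force: 0.0
```

```bash
python3 - <<'E'
from h import *
delta((.492,-.158,.263),103.5)
im=save("scene","s4")
n="scene";u,v=proj(n,(0.492,-0.158,0.11)); M=np.float32([[5,0,300-5*u],[0,5,250-5*v]]); print(u,v)
cv2.imwrite("pics/c4.png",cv2.convertScaleAbs(cv2.warpAffine(im[:,:,::-1],M,(600,500),flags=cv2.INTER_CUBIC),alpha=1.6))
E
```

```text
t 9.3 tcp [ 0.493  -0.1577  0.2645] yang 103.19
shift mm [ 1.  -0.1  1.5] turn [-0.03  0.08 -0.31] j7 2.11 w 0.0855 F [ 0.3 -0.   0.3]
228.44878872224953 274.98621135636193
```

View pics/c4.png

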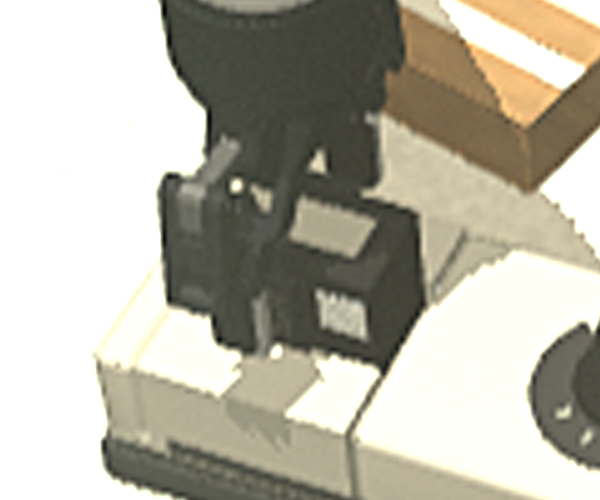

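The fingers straddle the cassette at its middle, with the front finger around (255,260), and nothing is touching. Closing now.

>>> arm_command(
  plan=[
    {"claw": 1,"tx": 0.001,"ty": 0,"tz": 0.001,"ax": 0,"ay": 0,"az": 0},
    {"claw": 1,"tx": 0,"ty": 0,"tz": 0,"ax": 0,"ay": 0,"az": 0},
    {"claw": 1,"tx": 0,"ty": 0,"tz": 0,"ax": 0,"ay": 0,"az": 0},
    {"claw": 1,"tx": 0,"ty": 0,"tz": 0,"ax": 0,"ay": 0,"az": 0},
    {"claw": 1,"tx": 0,"ty": 0,"tz": 0,"ax": 0,"ay": 0,"az": 0},
    {"claw": 1,"tx": 0,"ty": 0,"tz": 0,"ax": 0,"ay": 0,"az": 0},
    {"claw": 1,"tx": 0,"ty": 0,"tz": 0,"ax": 0,"ay": 0,"az": 0},
    {"claw": 1,"tx": 0,"ty": 0,"tz": 0,"ax": 0,"ay": 0,"az": 0},
    {"claw": 1,"tx": 0,"ty": 0,"tz": 0,"ax": 0,"ay": 0,"az": 0},
    {"claw": 1,"tx": 0,"ty": 0,"tz": 0,"ax": 0,"ay": 0,"az": 0},
  ],
  squeeze=40,
)

```text
clock: 10.18
tcp_pos: [0.492, -0.158, 0.2643]
orientation: [-0.361, 3.119, -0.0]
contact_force: [-4.2, 1.8, 15.4]
grip_width: 0.0428
gripper_force: 38.9
```

```bash
python3 - <<'E'
from h import *
o=r.get_obs();print(o["grip_width"],o["gripper_force"],o["moment"],o["contact_force"])
ims=[]
for n in("scene","top"):
  im=np.mean([r.grab_frame(n) for _ in range(3)],axis=0).astype(np.uint8)
  u,v=proj(n,(0.492,-0.158,0.115)); M=np.float32([[8,0,200-8*u],[0,8,250-8*v]])
  ims.append(cv2.convertScaleAbs(cv2.warpAffine(im[:,:,::-1],M,(400,500),flags=cv2.INTER_CUBIC),alpha=2.2))
  print(n,[(toW(n,d["location"]).round(4).tolist(),round(d["confidence"],2)) for t in("cassette_grip","catch_left","catch_right") for d in r.tip_of(t,n)[:1]])
cv2.imwrite("pics/c5.png",cv2.hconcat(ims))
E
```

```text
0.042829377450710186 38.89326632022858 [0.1327182  0.88101751 0.18033736] [-4.22555102  1.79939192 15.40606544]Traceback (most recent call last):
  File "<stdin>", line 8, in <module>
ValueError: it knows: carton_mid, cassette_grip, dial_grip, marker_jar_mid, pencil_jar_mid, stapler, zero_mark
```

```bash
python3 - <<'E'
from h import *
ims=[]
for n in("scene","top"):
  im=np.mean([r.grab_frame(n) for _ in range(3)],axis=0).astype(np.uint8)
  u,v=proj(n,(0.492,-0.158,0.115)); M=np.float32([[8,0,200-8*u],[0,8,250-8*v]])
  ims.append(cv2.convertScaleAbs(cv2.warpAffine(im[:,:,::-1],M,(400,500),flags=cv2.INTER_CUBIC),alpha=2.2))
  print(n,[(toW(n,d["location"]).round(4).tolist(),round(d["confidence"],2)) for t in("cassette_grip",) for d in r.tip_of(t,n)[:1]])
cv2.imwrite("pics/c5.png",cv2.hconcat(ims))
E
```

```text
scene [([0.4941, -0.1576, 0.1105], 0.96)]
top [([0.4927, -0.1588, 0.107], 0.61)]
```

View pics/c5.png

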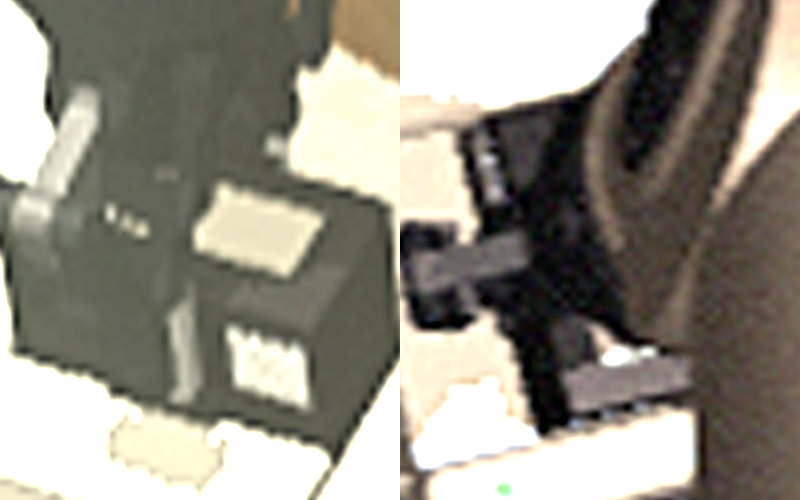

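The front finger at about (185,340) sits on the middle of the cassette's side. I'll lift gently and watch the force.

>>> arm_command(
  plan=[
    {"claw": 1,"tx": 0,"ty": 0,"tz": -0.001,"ax": 0,"ay": 0,"az": 0},
    {"claw": 1,"tx": 0,"ty": 0,"tz": -0.001,"ax": 0,"ay": 0,"az": 0},
    {"claw": 1,"tx": 0,"ty": 0,"tz": -0.001,"ax": 0,"ay": 0,"az": 0},
    {"claw": 1,"tx": 0,"ty": 0,"tz": -0.001,"ax": 0,"ay": 0,"az": 0},
    {"claw": 1,"tx": 0,"ty": 0,"tz": -0.001,"ax": 0,"ay": 0,"az": 0},
    {"claw": 1,"tx": 0,"ty": 0,"tz": -0.001,"ax": 0,"ay": 0,"az": 0},
    {"claw": 1,"tx": 0,"ty": 0,"tz": 0,"ax": 0,"ay": 0,"az": 0},
    {"claw": 1,"tx": 0,"ty": 0,"tz": 0,"ax": 0,"ay": 0,"az": 0},
    {"claw": 1,"tx": 0,"ty": 0,"tz": 0,"ax": 0,"ay": 0,"az": 0},
    {"claw": 1,"tx": 0,"ty": 0,"tz": 0,"ax": 0,"ay": 0,"az": 0},
  ],
)

```text
clock: 11.62
tcp_pos: [0.4916, -0.1577, 0.2686]
orientation: [0.361, -3.121, -0.0]
contact_force: [0.3, 0.5, -4.0]
grip_width: 0.0422
gripper_force: 40.9
```

The force of −4 N matches the cassette's weight hanging free. Lifting straight up.

>>> arm_command(
  plan=[
    {"claw": 1,"tx": 0,"ty": 0,"tz": -0.003,"ax": 0,"ay": 0,"az": 0},
    {"claw": 1,"tx": 0,"ty": 0,"tz": -0.005,"ax": 0,"ay": 0,"az": 0},
    {"claw": 1,"tx": 0,"ty": 0,"tz": -0.005,"ax": 0,"ay": 0,"az": 0},
    {"claw": 1,"tx": 0,"ty": 0,"tz": -0.005,"ax": 0,"ay": 0,"az": 0},
    {"claw": 1,"tx": 0,"ty": 0,"tz": -0.005,"ax": 0,"ay": 0,"az": 0},
    {"claw": 1,"tx": 0,"ty": 0,"tz": -0.005,"ax": 0,"ay": 0,"az": 0},
    {"claw": 1,"tx": 0,"ty": 0,"tz": -0.005,"ax": 0,"ay": 0,"az": 0},
    {"claw": 1,"tx": 0,"ty": 0,"tz": -0.005,"ax": 0,"ay": 0,"az": 0},
    {"claw": 1,"tx": 0,"ty": 0,"tz": -0.005,"ax": 0,"ay": 0,"az": 0},
    {"claw": 1,"tx": 0,"ty": 0,"tz": -0.005,"ax": 0,"ay": 0,"az": 0},
  ],
)

```text
clock: 12.45
tcp_pos: [0.4916, -0.1577, 0.3172]
orientation: [-0.361, 3.121, 0.0]
contact_force: [-0.2, -0.1, -3.4]
grip_width: 0.0418
gripper_force: 41.3
```

>>> arm_command(
  plan=[
    {"claw": 1,"tx": 0,"ty": 0,"tz": -0.006,"ax": 0,"ay": 0,"az": 0},
    {"claw": 1,"tx": 0,"ty": 0,"tz": -0.006,"ax": 0,"ay": 0,"az": 0},
    {"claw": 1,"tx": 0,"ty": 0,"tz": -0.006,"ax": 0,"ay": 0,"az": 0},
    {"claw": 1,"tx": 0,"ty": 0,"tz": -0.006,"ax": 0,"ay": 0,"az": 0},
    {"claw": 1,"tx": 0,"ty": 0,"tz": -0.005,"ax": 0,"ay": 0,"az": 0},
    {"claw": 1,"tx": 0,"ty": 0,"tz": -0.003,"ax": 0,"ay": 0,"az": 0},
    {"claw": 1,"tx": 0,"ty": 0,"tz": 0,"ax": 0,"ay": 0,"az": 0},
    {"claw": 1,"tx": 0,"ty": 0,"tz": 0,"ax": 0,"ay": 0,"az": 0},
    {"claw": 1,"tx": 0,"ty": 0,"tz": 0,"ax": 0,"ay": 0,"az": 0},
    {"claw": 1,"tx": 0,"ty": 0,"tz": 0,"ax": 0,"ay": 0,"az": 0},
  ],
)

```text
clock: 13.28
tcp_pos: [0.4915, -0.1577, 0.3483]
orientation: [0.361, -3.12, -0.0]
contact_force: [-0.3, -0.3, -4.1]
grip_width: 0.0421
gripper_force: 41.3
```

```bash
python3 - <<'E'
from h import *
n="scene"; im=r.grab_frame(n)
u,v=proj(n,(0.54,-0.15,0.13)); M=np.float32([[4,0,300-4*u],[0,4,250-4*v]])
cv2.imwrite("pics/c6.png",cv2.convertScaleAbs(cv2.warpAffine(im[:,:,::-1],M,(600,500),flags=cv2.INTER_CUBIC),alpha=1.6))
for n in("scene","top"):
  if n=="top": r.grab_frame(n)
  print(n,[(toW(n,d["location"]).round(4).tolist(),round(d["confidence"],2)) for d in r.tip_of("cassette_grip",n)[:1]])
E
```

```text
scene []
top [([0.4911, -0.1589, 0.1919], 0.93)]
```

View pics/c6.png

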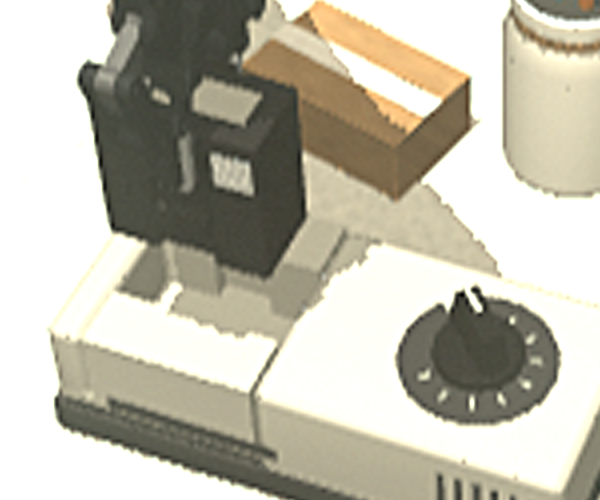

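The cassette is out of the empty well and level (around (200,150)), with its grip point at about z = 0.192. The dial is still on zero at (470,300).

```bash
python3 -c "
from bench import r
print(r.hand_in())"
```

```text
the job is handed in; nothing more can be done
None
```

I turned the dial back to the zero mark, pinched and drew out the cassette, and handed in with it held level about 4 cm above the stapler top; the hand-in returned no verdict, and the jars and carton were not touched.

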